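# Store a dropper bottle in the dry box

### The job

Put the dropper bottle, the shortest of the three bottles standing on the bench, into the open dry box: set it down upright on the bottom of the well rather than dropping it. Then swing the lid down and press its front edge until the tab snaps behind the rim and the lid stays fully shut, and last of all close the vent by turning the dial until its pointer reads zero (the one thick, long mark). Do not tip the dropper bottle over on the way, and leave the other two bottles where they stand.

Things in the scene. Friction and masses are not known exactly. Their poses are not given: they have to be found in the camera images.
- dropper: The dropper bottle: a small round amber bottle with a dark cap, 31 mm diameter and 72 mm tall, the shortest of the three bottles; upright glass body about 45 mm tall, above it shoulder and an 18 mm wide cap. Loose, about 40 g. Origin at the centre of its underside, z up along the bottle.
- reagent: Bystander: round clear bottle with a white cap, 45 mm diameter, 118 mm tall, loose. Origin at the centre of its underside.
- squeeze: Bystander: round white squeeze bottle with a nozzle, 43 mm diameter, 125 mm tall, loose. Origin at the centre of its underside.
- drybox: Dry box, fixed. Origin on the bench under the well's centre; x from front wall to hinge wall, y left, z up. Open well: outer 160 (x) x 170 (y) x 100 (z) mm, walls and floor 4 mm. A solid vent housing on its +y side (y 85 to 167 mm, same length and height) bears the dial on top. A rim bead inside the front wall, middle 60 mm, stands 5 mm into the well, 7 mm below its top.
- well_floor (a point): Centre of the inner floor of the well, 4 mm above the bench; the clear floor is 152 x 162 mm.
- lid_hinge (a point): Middle of the lid's hinge line, on the far rim of the well, 80 mm behind the box's centre and 103 mm above the bench. The hinge line runs along the box's y.
- lid_edge (a point): Middle of the lid's free front edge, on its outer (upper) face, 168 mm from the hinge; moves with the lid. The lid is a plate 170 x 156 mm, 5 mm thick. From its inner side, 147 mm from the hinge, stands a springy tab 52 mm wide and 20 mm long with a bead that snaps under the rim bead.
- lid (a joint): Lid angle in rad: 0 = shut, level on the rim; 1.57 = upright; at most 1.95 (leaning back). Stiff hinge: the lid stays where it is left. The tab meets the rim bead at about 0.09 rad; from there a push of 4 to 10 N at the front edge snaps it in. Once snapped it cannot lift beyond about 0.03.
- dial (a joint): Vent dial angle in rad: 0 = pointer on the zero mark (pointer towards the front, -x of the box), positive = turned clockwise seen from above. One tick of the scale is 0.2 rad; range -0.7 to 1.6, no stop at zero; stays where it is left (friction 0.05 N m).
- dial_grip (a point): On the dial's axis at grip height, 123.5 mm above the bench, 126 mm to +y of the box's origin. The grip is an upright bar 52 mm long, 14 mm thick, from 109.5 to 135.5 mm above the bench, on a disc of 52 mm diameter. The bar lies along the pointer: along the box's x when the dial reads zero.
Not all that is in view belongs to the job. What is shaped like the dropper but yellow is not meant.

How it is judged (in metres and radians):
On the way, in this order (a step that is already met when the one before it is completed fails the run):
1. the dropper bottle, still held by the fingers, is set upright on the floor of the well, the lid still open (x of dropper in the frame of drybox between -0.062 and 0.062 m and y of dropper in the frame of drybox between -0.062 and 0.062 m and z of dropper in the frame of drybox below 0.01 m and angle between dropper's own z axis and vertical below 0.15 rad and contact force between the fingers and dropper above 0.5 N and value of joint lid above 0.5 rad), for 0.1 s.
2. with the bottle released upright in the well, the lid is shut with its tab behind the rim (lid below 0.04 rad) (x of dropper in the frame of drybox between -0.062 and 0.062 m and y of dropper in the frame of drybox between -0.062 and 0.062 m and z of dropper in the frame of drybox below 0.01 m and angle between dropper's own z axis and vertical below 0.15 rad and value of joint lid below 0.04 rad and contact force between the fingers and dropper below 0.1 N), for 0.2 s.
3. the dial's pointer is within 0.1 rad of zero, the lid still shut (value of joint lid below 0.04 rad and value of joint dial between -0.1 and 0.1 rad), for 0.2 s.
At the end, for the whole second after the job is handed in: Dropper bottle upright (0.15 rad), still, on the well floor, within 62 mm (x and y) of the well centre, origin at most 10 mm above the bench; lid snapped shut (below 0.04 rad); dial at zero within 0.1 rad; the other two bottles within 30 mm of their start (all of step 3 and x of dropper in the frame of drybox between -0.062 and 0.062 m and y of dropper in the frame of drybox between -0.062 and 0.062 m and z of dropper in the frame of drybox below 0.01 m and angle between dropper's own z axis and vertical below 0.15 rad and contact force between the fingers and dropper below 0.1 N and linear speed of dropper below 0.02 m/s and distance of each of reagent, squeeze from where it was at the start of the episode below 0.03 m); the robot touches nothing.
It fails at once if the dropper bottle is tipped by more than 0.8 rad (angle between dropper's own z axis and vertical above 0.8 rad).
It fails at once if another bottle is pushed more than 30 mm away or tipped over (distance of any of reagent, squeeze from where it was at the start of the episode above 0.03 m or angle between any of reagent, squeeze's own z axis and vertical above 0.5 rad).
It also fails if it takes over 64 s, if anything falls off the work surface, if the arm or the gripper's body presses on something with over 40 N, if the wrist force passes 120 N, or if a joint passes its speed limit or range.

### The arm

A 6-joint arm with a two-finger parallel gripper is mounted at the origin on a cart in front of the work surface, level with it; the furniture and walls round the work are solid. World frame = base frame: x ahead of the robot, y to its left, z up, the work surface at z = 0. Lengths are in mm, angles in degrees, forces in N, time in s.
With the tool pointing down it reaches from about 300 to 850 mm from the base axis. Payload 4.2 kg.
Tool frame: the origin (TCP) lies midway between the tips of the shut fingers; the grasp point (between the pads) lies 19 mm behind it; z points along the fingers, y is the line along which they close (so a half turn about z gives the same grasp; the last joint's range is limited). The gripper opens to 91 mm and grips with 3 to 60 N. Pads are 32 mm wide; open, the fingers measure 118 mm over their backs; the gripper's body (76 mm by 178 mm) begins 60 mm behind the grasp point.
Start: joints at [-77.75, 18.312, 89.639, -0, 72.044, -1.146], TCP at [133.216, -559.372, 213.976] pointing down, gripper open.
Joint ranges: [-177.97, 177.97], [-48.28, 115.42], [12.27, 149.76], [-77.06, 257.06], [2.81, 150.46], [-146.56, 146.56]. Speed limits (degrees/s): [147.25, 147.25, 180, 180, 180, 180].

### API

Orientations are given as [roll, pitch, yaw] about the fixed x, y, z axes, in that order (R = Rz(yaw) Ry(pitch) Rx(roll)).
In Python, from workcell import state, grab_frame, camera_model, workorder gives the robot as it stands.
- The arm moves only by the tool carry_out, never from a script. Its argument "commands" is a list of rows, each a list of 7 numbers: the turn, a rotation vector about the tool's x, y, z in degrees, then the shift along the tool's x, y, z in mm, then the opening, from -1 (shut) to 1 (fully open). In form: [[ax, ay, az, dx, dy, dz, hand], ...]. A call has 1 to 20 rows; each row is the pose to reach, as a shift and turn from the pose commanded when the call began, along the tool's axes at that moment; what a row does not reach only later rows make up. A row lasts 1/10 s, in which the tool goes at most 50 mm and 8.59 degrees, less where a joint would pass 70% of its speed; a pose out of reach is approached as far as the arm can. A call with a gripper value outside its range is refused whole. The fingers move at their own pace and stop on an object; "force" is the grip in N (left out, the last holds). Time passes only in rows, so rows that repeat a pose let the fingers close. It gives the time, the measured TCP pose, the force, the opening and the grip force at its end, in the units of the state.
- state(): the state, without advancing time (a new reading comes with each control period).
- grab_frame(name): name is "side" or "top" or "wrist"; returns the picture (384x512x3 uint8, red, green, blue); there is no depth.
- camera_model(name): a dict with "fx", "fy", "cx", "cy" (pixels), "origin" and "rotation" of the camera in the world; the wrist camera has in their place "mount" (4x4, takes a point from camera to tool coordinates, whose origin is the TCP and whose axes are the flange's). Camera axes: x right, y up, looking along -z (the intrinsics and any distortion apply to the point x, -y, -z); pixel columns grow to the right and rows downward; lengths in mm; the calibration is good to about 2 mm. A picture is of the moment at which its call begins: read the wrist's pose just before it. camera_model takes no time and is no camera call.
- workorder.job_done(): hands the job in; it is judged then, once.
The state is a dict: "time_s": time; "qpos": joint angles; "qvel": joint speeds; "effort": joint torques, N m; "ee_pos": TCP position; "ee_rot": TCP orientation; "force": force on the tool from outside, world axes, zero at the start; "torque": the same for the moment, N m; "gripper_width": finger opening in mm; "gripper_force": force on a finger pad.
Only numpy, scipy, OpenCV 4.12 (cv2) and the standard library are available. Lean on these libraries where they do the work, as an engineer would, in place of code of your own. Each camera call takes 0.05 s, during which the arm holds its last target. There are 200 camera calls.

## Working session

There is one attempt and no reset: what is moved stays moved. The work goes in short steps, Python scripts to look and compute and a tool call to move; the robot and the scene stay as the last step left them, time stands still between calls to the robot, and variables do not carry over. Pictures are saved under pics/ and viewed, at most 10 in all, crops included, and the job is handed in when it is done.

Besides the shell and the picture viewer there is one more tool, called after "Call:" by a JSON object that holds its "api" and its "payload". carry_out: Moves the arm, as the interface text tells. Its arguments: {"type":"object","properties":{"commands":{"type":"array"},"force":{"type":"number"}},"required":["commands"]}

```bash
mkdir -p pics; ls; cat > h.py <<'E'
import numpy as np, cv2
from workcell import state, grab_frame, camera_model, workorder
def save(n,img): cv2.imwrite(f'pics/{n}.png',cv2.cvtColor(img,cv2.COLOR_RGB2BGR))
def ray(cam,u,v):
    R=np.array(cam['rotation']);o=np.array(cam['origin'])
    d=R@np.array([(u-cam['cx'])/cam['fx'],-(v-cam['cy'])/cam['fy'],-1]);return o,d
def onz(cam,u,v,z):
    o,d=ray(cam,u,v);return o+d*(z-o[2])/d[2]
def proj(cam,p):
    c=np.array(cam['rotation']).T@(np.array(p)-cam['origin']);return cam['cx']+cam['fx']*c[0]/-c[2],cam['cy']-cam['fy']*c[1]/-c[2]
E
python3 - <<'E'
from h import *
a=grab_frame('top');b=grab_frame('side');np.save('top0.npy',a);np.save('side0.npy',b)
save('top0',cv2.resize(a,(800,600)));save('side0',cv2.resize(b,(800,600)))
for n in('top','side','wrist'):print(n,camera_model(n))
s=state();print(s)
E
```

```text
pics
top {'fx': 436.6682046089336, 'fy': 436.6682046089336, 'cx': 262.90221961776655, 'cy': 186.23122429805514, 'origin': array([ 326.68256758,  -35.10877139, 1193.51938552]), 'rotation': array([  9.98170576,  -0.41946827, -90.14099225])}
side {'fx': 438.65391356731254, 'fy': 438.65391356731254, 'cx': 255.3766985490892, 'cy': 193.8871495678283, 'origin': array([  611.0786802 , -1159.23433942,   717.75944671]), 'rotation': array([61.05392394, -0.69071824,  4.72663023])}
wrist {'fx': 312.7138491626527, 'fy': 312.7138491626527, 'cx': 255.65403044282934, 'cy': 191.63961245162886, 'mount': array([[ 4.51424738e-04,  9.69491293e-01,  2.45125332e-01,
         6.85392463e+01],
       [ 9.99999847e-01, -3.59437562e-04, -4.20001804e-04,
         5.07045214e-01],
       [-3.19080840e-04,  2.45125484e-01, -9.69491307e-01,
        -1.71219274e+02],
       [ 0.00000000e+00,  0.00000000e+00,  0.00000000e+00,
         1.00000000e+00]])}
{'time_s': 0.1, 'qpos': array([-7.77503872e+01,  1.83475815e+01,  8.96993158e+01,  7.97306545e-04,
        7.20433839e+01, -1.14465413e+00]), 'qvel': array([ 0.02378389, -0.09673497, -0.14195603,  0.13016885,  0.00384624,
        0.03425807]), 'effort': array([-5.68814926e-06, -4.13333559e+01, -2.32509166e+01,  7.29022385e-02,
        4.21200029e-02, -5.63246738e-05]), 'ee_pos': array([ 133.12132046, -558.9171229 ,  213.2090055 ]), 'ee_rot': array([-1.79909752e+02, -2.56144562e-03,  1.33940185e+01]), 'force': array([-1.28404714,  0.17864106, -0.54614411]), 'torque': array([ 0.00562556, -0.0231698 , -0.00582758]), 'gripper_force': 0.0, 'gripper_width': 90.98588436415122}
```

View pics/top0.png

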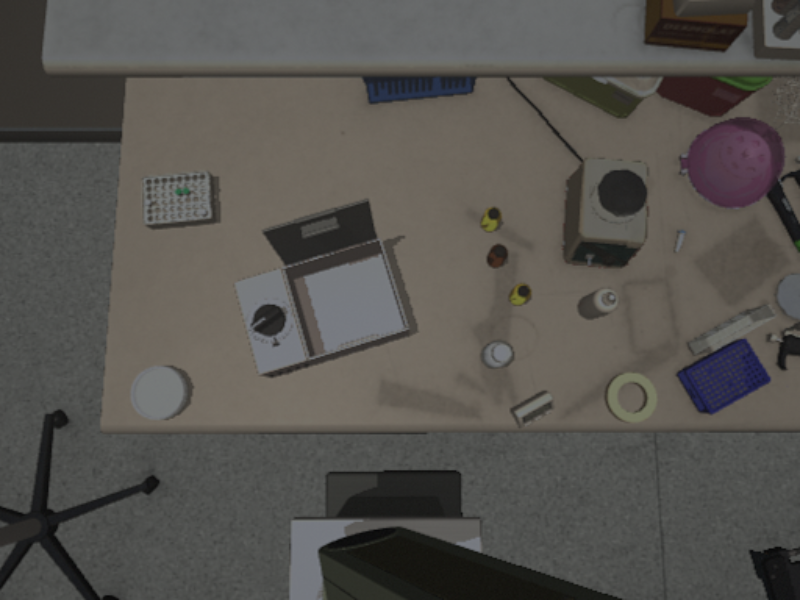

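View pics/side0.png

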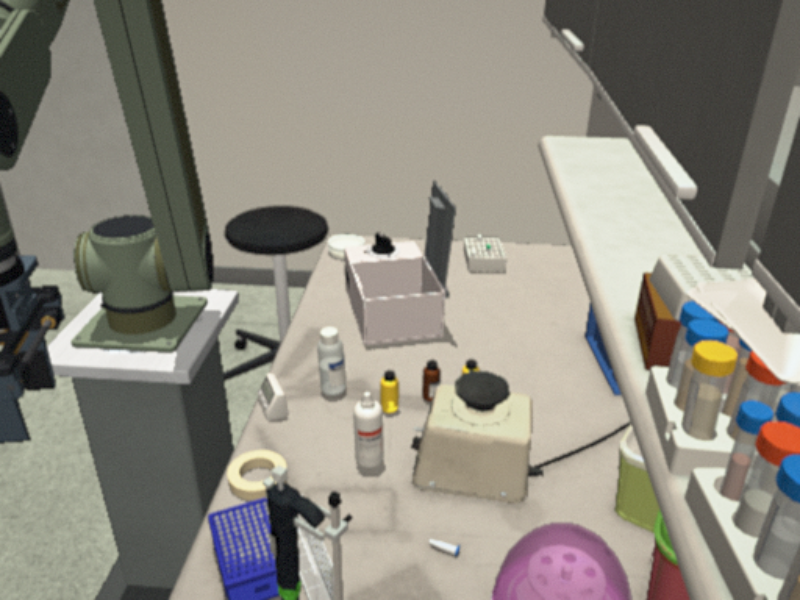

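The top view (800x600 px) shows amber at (497,256) and yellow lookalikes at (491,219) and (520,294). The white-capped reagent is at (498,354), the squeeze bottle at (600,302) and the box around (325,300), with the dial at (269,320). The candidates for the dropper are those three small bottles. Only the amber one fits the description, and I'll confirm it in an enlarged crop together with the dial.

```bash
cat >> h.py <<'E'
from scipy.spatial.transform import Rotation as Ro
_cm=camera_model
def camera_model(n):
    c=dict(_cm(n))
    if 'rotation' in c: c['rotation']=Ro.from_euler('xyz',c['rotation'],degrees=True).as_matrix()
    else:
        s=state();T=np.eye(4);T[:3,:3]=Ro.from_euler('xyz',s['ee_rot'],degrees=True).as_matrix();T[:3,3]=s['ee_pos']
        T=T@np.array(c['mount']);c['origin']=T[:3,3];c['rotation']=T[:3,:3]
    return c
E
python3 - <<'E'
from h import *
a=np.load('top0.npy');c=camera_model('top')
L=cv2.resize(a[120:245,145:270],(500,500),interpolation=cv2.INTER_CUBIC)  # x4
R=cv2.resize(a[125:250,295:370],(300,500),interpolation=cv2.INTER_CUBIC)
save('crop1',cv2.convertScaleAbs(np.hstack([L,R]),alpha=1.6))
k=800/512
for n,u,v,z in[('drop cap',497,253,72),('yel',491,215,72),('yel2',522,291,72),('reag',499,353,118),('squ',608,299,125),('dial',269,320,135),('FL',262,375,100),('FR',408,331,100),('BL',236,283,100)]:
    print(n,onz(c,u/k,v/k,z).round())
hsv=cv2.cvtColor(a,cv2.COLOR_RGB2HSV);print(hsv[158:170,310:328,:][:, ::3].reshape(-1,6,3)[::3].tolist())
E
```

```text
drop cap [ 589. -189.   72.]
yel [ 655. -181.   72.]
yel2 [ 524. -230.   72.]
reag [ 417. -182.  118.]
squ [ 501. -357.  125.]
dial [467. 178. 135.]
FL [384. 193. 100.]
FR [454. -39. 100.]
BL [533. 241. 100.]
[[[16, 36, 106], [18, 37, 104], [10, 119, 47], [18, 34, 37], [14, 78, 36], [17, 40, 103]], [[18, 36, 107], [16, 56, 59], [10, 71, 43], [6, 31, 41], [15, 41, 37], [18, 44, 86]], [[17, 37, 109], [11, 112, 50], [10, 128, 68], [11, 83, 43], [10, 81, 38], [20, 37, 83]], [[19, 37, 111], [9, 85, 39], [10, 125, 63], [10, 127, 66], [15, 49, 52], [18, 36, 84]]]
```

View pics/crop1.png

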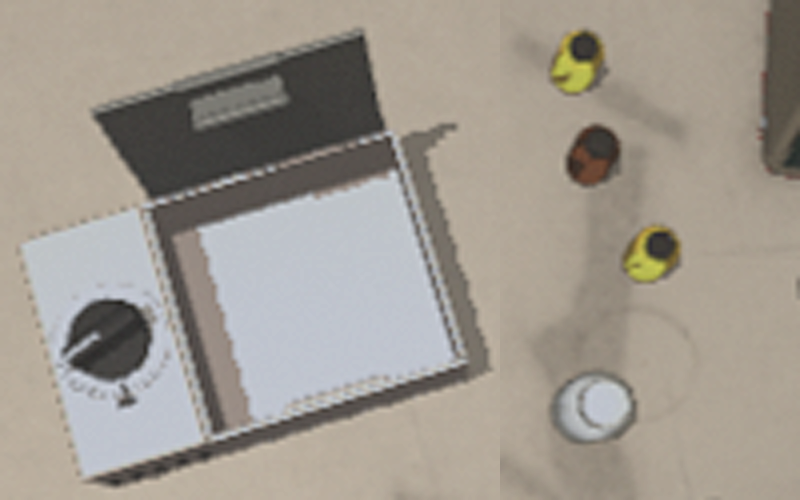

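The amber bottle is confirmed at crop (595,155), with its cap at (600,143). The yellow ones are lookalikes. The dial centre is at crop (108,338), its pointer tip at (65,358) and the zero mark at (125,398), so the dial is turned clockwise (positive). Next I'll compute the box frame.

```bash
python3 - <<'E'
from h import *
c=camera_model('top');w=lambda u,v,z:onz(c,145+(u+.5)/4-.5,120+(v+.5)/4-.5,z)
P=[w(*p,100)[:2] for p in[(82,477),(22,243),(468,365),(395,133)]]
B=np.array([(-80,167),(80,167),(-80,-85),(80,-85)],float)
P=np.array(P);mp,mb=P.mean(0),B.mean(0)
H=(B-mb).T@(P-mp);U,S,V=np.linalg.svd(H);R=V.T@U.T;t=mp-R@mb
yaw=np.degrees(np.arctan2(R[1,0],R[0,0]));print('box',t.round(1),yaw.round(2));print('resid',((B@R.T+t)-P).round(1).tolist())
print('sides',np.linalg.norm(P[0]-P[1]),np.linalg.norm(P[0]-P[2]))
np.savez('box',R=R,t=t)
f=lambda p:(R.T@(p[:2]-t)).round(1)
print('dial ctr',f(w(108,338,112)),f(w(65,358,112)))
# lid
for z in(250,260,270,280):print(z,f(w(95,108,z)),f(w(363,32,z)))
d=lambda u,v,z:onz(c,295+(u-500+.5)/4-.5,125+(v+.5)/4-.5,z)
print('cap',d(600,143,72),'base front',d(590,186,0))
s=camera_model('side');k=800/512
# side: bottle cap top center and base
a=np.load('side0.npy');hsv=cv2.cvtColor(a,cv2.COLOR_RGB2HSV)
sub=hsv[225:265,264:290];m=((sub[...,1]>110)&((sub[...,0]<16)|(sub[...,0]>172))).astype(np.uint8)
ys,xs=np.nonzero(m);print('side amber cols',xs.min()+264,xs.max()+264,'rows',ys.min()+225,ys.max()+225)
u=(xs.min()+xs.max())/2+264
print(onz(s,u,ys.max()+225,0), 'proj of cap xy z=72', proj(s,[*d(600,143,72)[:2],72]),proj(s,[*d(600,143,72)[:2],0]))
for x,y in[(100,0)]:pass
E
```

```text
box [507.6  63.1] 16.61
resid [[-3.3, 0.4], [2.0, 2.7], [-0.9, -1.0], [2.2, -2.0]]
sides 154.30531265435076 249.91435051300877
dial ctr [  0.5 126.3] [ -4. 155.]
250 [101.7  79. ] [101.3 -76.1]
260 [98.4 77.7] [ 98.1 -75.7]
270 [95.2 76.4] [ 94.9 -75.4]
280 [92.  75.1] [ 91.7 -75. ]
cap [ 593.13177735 -193.61102488   72.        ] base front [ 579.41463303 -196.02163926    0.        ]
side amber cols 271 280 rows 235 256
[ 595.19228278 -204.05007351    0.        ] proj of cap xy z=72 (np.float64(275.8221178905335), np.float64(231.528781897199)) (np.float64(274.9043837616644), np.float64(253.62870374701976))
```

```bash
cat >> h.py <<'E'
def wb(p):
    b=np.load('box.npz');return np.r_[b['R']@np.array(p[:2],float)+b['t'],p[2]]
def delta(p,yaw,quiet=0):
    s=state();R=Ro.from_euler('xyz',s['ee_rot'],degrees=True)
    Rt=Ro.from_euler('xyz',[180,0,yaw],degrees=True)
    r=(R.inv()*Rt).as_rotvec(degrees=True);d=R.inv().apply(np.array(p)-s['ee_pos'])
    print('t',s['time_s'],'turn',r.round(1),'shift',d.round(1),'w',round(s['gripper_width'],1))
E
python3 -c "
from h import *
delta([593,-192,200],17)"
```

```text
t 0.1 turn [-0.1 -0.  -3.6] shift [ 532.4 -250.4   13.6] w 91.0
```

Call:
{"api": "carry_out", "payload": {"commands": [[0, 0, -1, 25, -12, 0, 1], [0, 0, -2, 65, -30, 0, 1], [0, 0, -3.6, 110, -51, 0, 1], [0, 0, -3.6, 155, -72, 0, 1], [0, 0, -3.6, 200, -93, 0, 1], [0, 0, -3.6, 245, -114, 0, 0.3], [0, 0, -3.6, 290, -135, 0, 0.3], [0, 0, -3.6, 335, -156, 0, 0.3], [0, 0, -3.6, 380, -178, 5, 0.3], [0, 0, -3.6, 425, -199, 10, 0.3], [0, 0, -3.6, 465, -218, 14, 0.3], [0, 0, -3.6, 500, -235, 14, 0.3], [0, 0, -3.6, 522, -245, 14, 0.3], [0, 0, -3.6, 532, -250, 14, 0.3], [0, 0, -3.6, 532, -250, 14, 0.3], [0, 0, -3.6, 532, -250, 14, 0.3], [0, 0, -3.6, 532, -250, 14, 0.3], [0, 0, -3.6, 532, -250, 14, 0.3]]}}

```text
time_s: 1.9
ee_pos: [591.9, -193.9, 200.2]
ee_rot: [180.0, 0.0, 16.9]
force: [-0.0, 0.4, -0.2]
gripper_width: 59.2
gripper_force: 0.0
```

```bash
python3 - <<'E'
from h import *
c=camera_model('wrist');a=grab_frame('wrist');save('w1',a);s=state();print(s['ee_pos'],s['ee_rot'],s['gripper_width'])
hsv=cv2.cvtColor(a,cv2.COLOR_RGB2HSV)
print('pred cap',proj(c,[593,-192,72]),'pred base',proj(c,[593,-192,0]))
delta([593,-192,23],17)
E
```

```text
[ 592.10489824 -193.80847589  200.26105038] [ 1.79981250e+02 -2.60807593e-03  1.69119919e+01] 58.54750227295744
pred cap (np.float64(253.42136672638912), np.float64(182.94118004308507)) pred base (np.float64(253.80038026771274), np.float64(169.8865211260388))
t 1.95 turn [ 0.  -0.  -0.1] shift [  1.4  -1.5 177.3] w 58.5
```

View pics/w1.png

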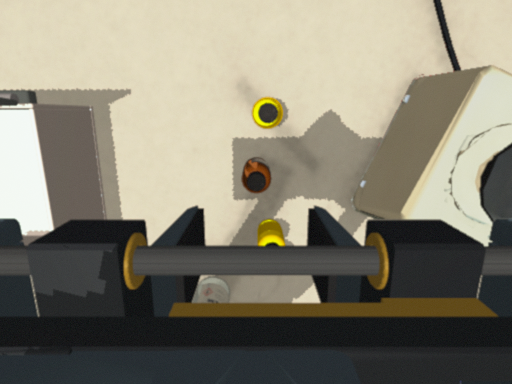

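The wrist view shows the amber cap at (257,180), with yellow bottles at (267,112) and (271,237). The hotplate side is at column 357 or beyond, about 119 mm away, which clears the 89 mm half-body.

```bash
python3 - <<'E'
from h import *
c=camera_model('wrist');p=onz(c,257,180,72);q=onz(c,256,172,0);print(p,q)
delta([(p[0]),(p[1]),24],17)
E
```

```text
[ 597.02136063 -194.37930757   72.        ] [ 591.49378689 -195.16778386    0.        ]
t 1.95 turn [ 0.  -0.  -0.1] shift [  4.5   1.9 176.3] w 58.5
```

Call:
{"api": "carry_out", "payload": {"commands": [[0, 0, 0, 1, 1, 15, 0.3], [0, 0, 0, 3, 1.5, 40, 0.3], [0, 0, 0, 3.5, 1.5, 70, 0.3], [0, 0, 0, 3.5, 1.5, 100, 0.3], [0, 0, 0, 3.5, 1.5, 125, 0.3], [0, 0, 0, 3.5, 1.5, 145, 0.3], [0, 0, 0, 3.5, 1.5, 160, 0.3], [0, 0, 0, 3.5, 1.5, 170, 0.3], [0, 0, 0, 3.5, 1.5, 175, 0.3], [0, 0, 0, 3.5, 1.5, 176, 0.3], [0, 0, 0, 3.5, 1.5, 176, -0.2], [0, 0, 0, 3.5, 1.5, 176, -0.3], [0, 0, 0, 3.5, 1.5, 176, -0.4], [0, 0, 0, 3.5, 1.5, 176, -0.5], [0, 0, 0, 3.5, 1.5, 176, -0.6], [0, 0, 0, 3.5, 1.5, 176, -0.8], [0, 0, 0, 3.5, 1.5, 176, -1], [0, 0, 0, 3.5, 1.5, 176, -1]], "force": 15}}

```text
time_s: 3.75
ee_pos: [596.9, -193.4, 24.4]
ee_rot: [180.0, -0.0, 17.0]
force: [-1.2, 0.4, 3.5]
gripper_width: 30.4
gripper_force: 15.0
```

```bash
python3 - <<'E'
from h import *
b=wb((-12,-25,175));print(b)
delta(b,16.6)
E
```

```text
[503.28973189  35.66911198 175.        ]
t 3.75 turn [ 0.  -0.   0.4] shift [ -22.4 -246.3 -150.7] w 30.4
```

Call:
{"api": "carry_out", "payload": {"commands": [[0, 0, 0, 0, 0, -8, -1], [0, 0, 0, 0, 0, -28, -1], [0, 0, 0, 0, 0, -55, -1], [0, 0, 0, 0, 0, -85, -1], [0, 0, 0, 0, 0, -115, -1], [0, 0, 0, 0, -5, -138, -1], [0, 0, 0, -3, -20, -150, -1], [0, 0, 0, -6, -45, -151, -1], [0, 0, 0, -9, -75, -151, -1], [0, 0, 0, -12, -105, -151, -1], [0, 0, 0, -15, -135, -151, -1], [0, 0, 0, -18, -165, -151, -1], [0, 0, 0, -20, -195, -151, -1], [0, 0, 0.4, -22, -220, -151, -1], [0, 0, 0.4, -22, -237, -151, -1], [0, 0, 0.4, -22, -245, -151, -1], [0, 0, 0.4, -22, -246, -151, -1], [0, 0, 0.4, -22, -246, -151, -1]]}}

```text
time_s: 5.55
ee_pos: [503.5, 35.3, 174.7]
ee_rot: [180.0, 0.0, 16.6]
force: [-0.6, -0.9, 0.2]
gripper_width: 30.5
gripper_force: 15.0
```

```bash
python3 - <<'E'
from h import *
c=camera_model('wrist');a=grab_frame('wrist');b=grab_frame('top')
save('w2',np.hstack([cv2.resize(a,(400,300)),cv2.resize(b[110:260,140:340],(400,300))]))
delta(wb((-12,-25,28)),16.6)
print([np.round(proj(c,wb(p))) for p in((-80,-85,100),(80,-85,100),(80,85,100),(80,85,100),(0,126,135))])
E
```

```text
t 5.65 turn [ 0.  0. -0.] shift [ -0.2  -1.  146.8] w 30.2
[array([323., 275.]), array([335.,  80.]), array([106.,  80.]), array([106.,  80.]), array([ 38., 196.])]
```

View pics/w2.png

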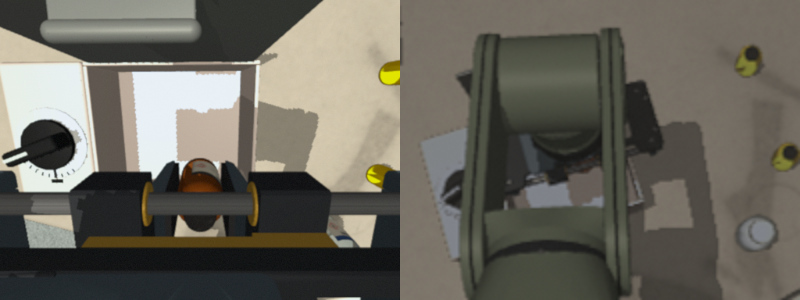

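The well's back corners, at full-image (331,82) and (109,82), match the predictions within about 3 mm. The bottle hangs upright and the lid is upright behind. I'll descend 18 mm nearer the front, away from the lid.

Call:
{"api": "carry_out", "payload": {"commands": [[0, 0, 0, -6, -1, 4, -1], [0, 0, 0, -14, -1, 14, -1], [0, 0, 0, -18, -1, 30, -1], [0, 0, 0, -18, -1, 48, -1], [0, 0, 0, -18, -1, 66, -1], [0, 0, 0, -18, -1, 84, -1], [0, 0, 0, -18, -1, 100, -1], [0, 0, 0, -18, -1, 114, -1], [0, 0, 0, -18, -1, 126, -1], [0, 0, 0, -18, -1, 134, -1], [0, 0, 0, -18, -1, 139, -1], [0, 0, 0, -18, -1, 142, -1], [0, 0, 0, -18, -1, 144, -1], [0, 0, 0, -18, -1, 145, -1], [0, 0, 0, -18, -1, 146, -1], [0, 0, 0, -18, -1, 146, -1], [0, 0, 0, -18, -1, 146, -1]]}}

```text
time_s: 7.35
ee_pos: [486.3, 31.3, 29.1]
ee_rot: [180.0, -0.0, 16.6]
force: [-0.4, -0.3, 0.2]
gripper_width: 30.0
gripper_force: 15.0
```

Call:
{"api": "carry_out", "payload": {"commands": [[0, 0, 0, 0, 0, 0.5, -1], [0, 0, 0, 0, 0, 1, -1], [0, 0, 0, 0, 0, 1.5, -1], [0, 0, 0, 0, 0, 1.5, -1], [0, 0, 0, 0, 0, 1.5, -1]]}}

```text
time_s: 7.85
ee_pos: [486.4, 31.3, 28.4]
ee_rot: [180.0, -0.0, 16.6]
force: [-1.1, -0.3, 7.8]
gripper_width: 30.3
gripper_force: 15.0
```

Contact at 7.8 N. I'll release gently and lift.

Call:
{"api": "carry_out", "payload": {"commands": [[0, 0, 0, 0, 0, -0.2, -1], [0, 0, 0, 0, 0, -0.2, -0.28], [0, 0, 0, 0, 0, -0.2, -0.2], [0, 0, 0, 0, 0, -0.2, -0.1], [0, 0, 0, 0, 0, -0.2, 0], [0, 0, 0, 0, 0, -0.2, 0.1], [0, 0, 0, 0, 0, -0.2, 0.1], [0, 0, 0, 0, 0, -5, 0.1], [0, 0, 0, 0, 0, -18, 0.1], [0, 0, 0, 0, 0, -36, 0.1], [0, 0, 0, 0, 0, -60, 0.1], [0, 0, 0, 0, 0, -85, 0.1], [0, 0, 0, 0, 0, -115, 0.1], [0, 0, 0, 0, 0, -140, 0], [0, 0, 0, 0, 0, -155, -0.3], [0, 0, 0, 0, 0, -160, -1], [0, 0, 0, 0, 0, -160, -1], [0, 0, 0, 0, 0, -160, -1]]}}

```text
time_s: 9.65
ee_pos: [485.4, 31.3, 186.6]
ee_rot: [-180.0, 0.1, 16.6]
force: [0.5, -0.1, -0.2]
gripper_width: 16.3
gripper_force: 0.0
```

```bash
python3 - <<'E'
from h import *
c=camera_model('wrist');a=grab_frame('wrist');b=grab_frame('side')
save('w3',np.hstack([cv2.resize(a,(400,300)),cv2.resize(b[110:235,190:340],(400,300))]))
delta(wb((-30,-25,330)),16.6)
delta(wb((150,0,330)),16.6)
delta(wb((150,0,230)),16.6)
E
```

```text
t 9.75 turn [-0.   0.1 -0. ] shift [   0.     0.8 -143.7] w 8.4
t 9.75 turn [-0.   0.1 -0. ] shift [ 180.   -24.2 -144.1] w 8.4
t 9.75 turn [-0.   0.1 -0. ] shift [180.3 -24.1 -44.1] w 8.4
```

View pics/w3.png

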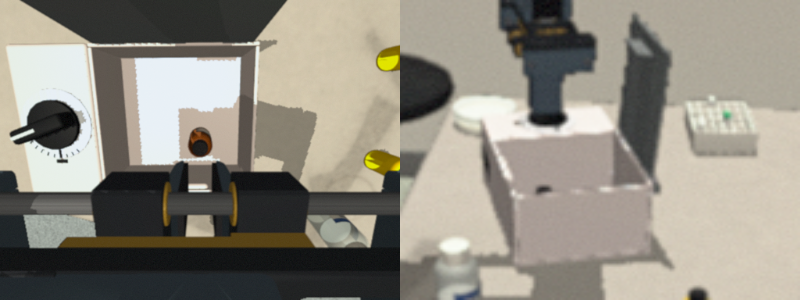

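The left half of the picture shows the bottle standing in the well with its cap at (200,150). The right half shows the lid upright. Next I'll go up and over, behind the lid.

Call:
{"api": "carry_out", "payload": {"commands": [[0, 0, 0, 0, 0, -10, -1], [0, 0, 0, 0, 0, -35, -1], [0, 0, 0, 0, 0, -65, -1], [0, 0, 0, 0, 0, -100, -1], [0, 0, 0, 0, 0, -128, -1], [0, 0, 0, 8, -2, -144, -1], [0, 0, 0, 28, -6, -150, -1], [0, 0, 0, 55, -10, -150, -1], [0, 0, 0, 85, -14, -150, -1], [0, 0, 0, 115, -18, -150, -1], [0, 0, 0, 145, -22, -150, -1], [0, 0, 0, 168, -24, -150, -1], [0, 0, 0, 178, -24, -145, -1], [0, 0, 0, 180, -24, -130, -1], [0, 0, 0, 180, -24, -105, -1], [0, 0, 0, 180, -24, -80, -1], [0, 0, 0, 180, -24, -60, -1], [0, 0, 0, 180, -24, -48, -1], [0, 0, 0, 180, -24, -44, -1], [0, 0, 0, 180, -24, -44, -1]]}}

```text
time_s: 11.75
ee_pos: [651.6, 105.6, 231.5]
ee_rot: [180.0, 0.0, 16.6]
force: [0.0, -0.2, 0.2]
gripper_width: 0.7
gripper_force: 0.0
```

Call:
{"api": "carry_out", "payload": {"commands": [[0, 0, 0, -8, 0, 0, -1], [0, 0, 0, -20, 0, 0, -1], [0, 0, 0, -32, 0, 0, -1], [0, 0, 0, -42, 0, -1, -1], [0, 0, 0, -51, 0, -1, -1], [0, 0, 0, -58, 0, -1, -1], [0, 0, 0, -65, 0, -1, -1], [0, 0, 0, -73, 0, 0, -1], [0, 0, 0, -81, 0, 1, -1], [0, 0, 0, -90, 0, 3, -1], [0, 0, 0, -98, 0, 6, -1], [0, 0, 0, -106, 0, 9, -1], [0, 0, 0, -114, 0, 13, -1], [0, 0, 0, -122, 0, 18, -1], [0, 0, 0, -122, 0, 18, -1]]}}

```text
time_s: 13.25
ee_pos: [533.1, 70.5, 212.6]
ee_rot: [-180.0, 0.2, 16.6]
force: [0.1, -0.2, 0.4]
gripper_width: 0.4
gripper_force: 0.0
```

```bash
python3 - <<'E'
from h import *
b=grab_frame('side')
save('s4',cv2.resize(b[100:235,180:340],(640,540)))
s=state();bx=np.load('box.npz');print(bx['R'].T@(s['ee_pos'][:2]-bx['t']),s['ee_pos'][2],s['force'],s['time_s'])
E
```

```text
[27.41770767 -0.17055912] 213.04720964540851 [-0.18245243 -0.38481792  0.23438237] 13.3
```

View pics/s4.png

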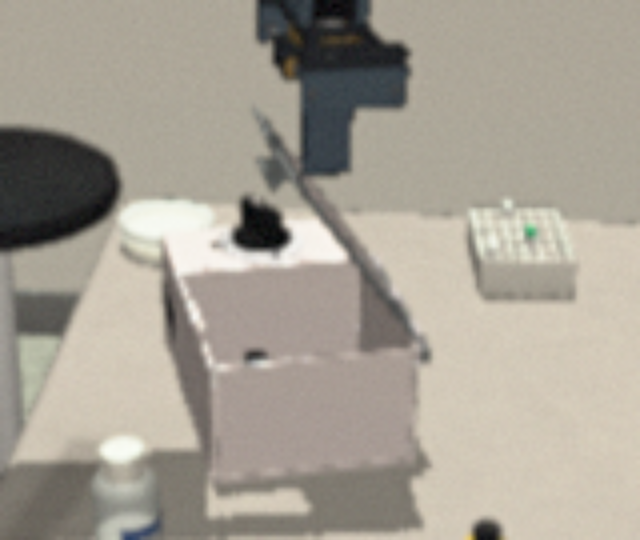

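The side view shows the lid following the finger at about 0.9 rad, with the contact at (320,172). Continuing.

Call:
{"api": "carry_out", "payload": {"commands": [[0, 0, 0, -7, 0, 4, -1], [0, 0, 0, -14, 0, 9, -1], [0, 0, 0, -20, 0, 15, -1], [0, 0, 0, -27, 0, 21, -1], [0, 0, 0, -33, 0, 28, -1], [0, 0, 0, -38, 0, 35, -1], [0, 0, 0, -43, 0, 42, -1], [0, 0, 0, -47, 0, 50, -1], [0, 0, 0, -51, 0, 57, -1], [0, 0, 0, -54, 0, 66, -1], [0, 0, 0, -57, 0, 76, -1], [0, 0, 0, -58, 0, 80, -1], [0, 0, 0, -58, 0, 70, -1], [0, 0, 0, -65, 0, 55, -1], [0, 0, 0, -82, 0, 50, -1], [0, 0, 0, -95, 0, 50, -1], [0, 0, 0, -98, 0, 52, -1], [0, 0, 0, -98, 0, 52, -1]]}}

```text
time_s: 15.1
ee_pos: [440.5, 42.8, 161.3]
ee_rot: [180.0, 0.0, 16.6]
force: [0.7, 0.4, 0.5]
gripper_width: 0.5
gripper_force: 0.0
```

```bash
python3 - <<'E'
from h import *
s=state();bx=np.load('box.npz');print(bx['R'].T@(s['ee_pos'][:2]-bx['t']),s['ee_pos'][2],s['force'],s['time_s'])
E
```

```text
[-70.10537062  -0.23010114] 161.31299425196607 [0.73221738 0.44930785 0.48809469] 15.1
```

Call:
{"api": "carry_out", "payload": {"commands": [[0, 0, 0, 0, 0, 8, -1], [0, 0, 0, 0, 0, 18, -1], [0, 0, 0, 0, 0, 26, -1], [0, 0, 0, 0, 0, 32, -1], [0, 0, 0, 0, 0, 36, -1], [0, 0, 0, 0, 0, 40, -1], [0, 0, 0, 0, 0, 43, -1], [0, 0, 0, 0, 0, 45, -1], [0, 0, 0, 0, 0, 47, -1], [0, 0, 0, 0, 0, 48.5, -1], [0, 0, 0, 0, 0, 50, -1], [0, 0, 0, 0, 0, 51, -1], [0, 0, 0, 0, 0, 52, -1], [0, 0, 0, 0, 0, 52.5, -1], [0, 0, 0, 0, 0, 53, -1], [0, 0, 0, 0, 0, 53.5, -1], [0, 0, 0, 0, 0, 53.5, -1]]}}

```text
time_s: 16.8
ee_pos: [441.0, 42.9, 107.9]
ee_rot: [180.0, 0.0, 16.6]
force: [0.5, -1.0, -0.2]
gripper_width: 0.2
gripper_force: 0.0
```

Call:
{"api": "carry_out", "payload": {"commands": [[0, 0, 0, 0, 0, 0.5, -1], [0, 0, 0, 0, 0, 1, -1], [0, 0, 0, 0, 0, 1.5, -1], [0, 0, 0, 0, 0, 2, -1], [0, 0, 0, 0, 0, 2.5, -1], [0, 0, 0, 0, 0, 2.5, -1]]}}

```text
time_s: 17.4
ee_pos: [441.0, 42.9, 105.7]
ee_rot: [180.0, -0.0, 16.6]
force: [-0.5, 0.0, 3.6]
gripper_width: 0.4
gripper_force: 1.8
```

Call:
{"api": "carry_out", "payload": {"commands": [[0, 0, 0, 0, 0, 0.5, -1], [0, 0, 0, 0, 0, 1, -1], [0, 0, 0, 0, 0, 1.5, -1], [0, 0, 0, 0, 0, 2, -1], [0, 0, 0, 0, 0, 2, -1]]}}

```text
time_s: 17.9
ee_pos: [441.0, 42.9, 105.4]
ee_rot: [180.0, -0.0, 16.6]
force: [-5.3, -0.3, 18.6]
gripper_width: -0.0
gripper_force: 8.9
```

```bash
python3 - <<'E'
from h import *
delta(wb((0,126,200)),115.6)
E
```

```text
t 17.9 turn [  0.1  -0.  -99. ] shift [  69.7 -126.3  -94.6] w -0.0
```

Call:
{"api": "carry_out", "payload": {"commands": [[0, 0, 0, 0, 0, -5, -1], [0, 0, 0, 0, 0, -25, -1], [0, 0, -5, 0, 0, -55, -1], [0, 0, -12, 5, -10, -80, -1], [0, 0, -20, 15, -30, -92, -0.5], [0, 0, -28, 28, -55, -95, 0], [0, 0, -36, 42, -80, -95, 0.1], [0, 0, -44, 55, -102, -95, 0.1], [0, 0, -52, 65, -118, -95, 0.1], [0, 0, -60, 69, -125, -95, 0.1], [0, 0, -68, 70, -126, -95, 0.1], [0, 0, -76, 70, -126, -95, 0.1], [0, 0, -84, 70, -126, -95, 0.1], [0, 0, -91, 70, -126, -95, 0.1], [0, 0, -96, 70, -126, -95, 0.1], [0, 0, -99, 70, -126, -95, 0.1], [0, 0, -99, 70, -126, -95, 0.1], [0, 0, -99, 70, -126, -95, 0.1]]}}

```text
time_s: 19.7
ee_pos: [472.0, 183.6, 198.2]
ee_rot: [-180.0, 0.0, 115.5]
force: [0.3, 0.5, 0.2]
gripper_width: 50.1
gripper_force: 0.0
```

```bash
python3 - <<'E'
from h import *
c=camera_model('wrist');a=grab_frame('wrist');b=grab_frame('side')
save('w5',np.hstack([a,cv2.resize(b[125:225,205:280],(288,384))]))
s=state();print(s['ee_pos'],s['ee_rot'],s['time_s'],s['gripper_width'])
print('dial',proj(c,wb((0,126,135.5))),[np.round(proj(c,wb(p))) for p in((-80,-85,106),(-80,167,100),(80,167,100))])
delta(wb((0,126,112)),115.6)
E
```

```text
[472.03084934 183.63252146 198.27937205] [-1.79991036e+02  3.30719120e-03  1.15551589e+02] 19.8 49.950668611347396
dial (np.float64(255.73718049868106), np.float64(202.5260420696252)) [array([146., 379.]), array([170., 131.]), array([354., 160.])]
t 19.8 turn [-0.  0. -0.] shift [ 0.3 -0.3 86.3] w 50.0
```

View pics/w5.png

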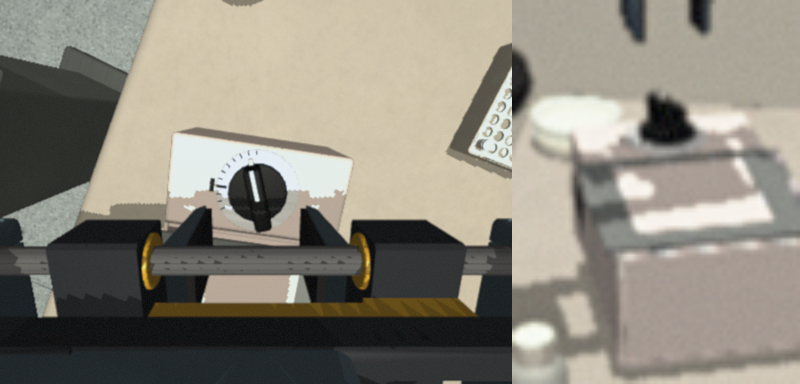

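The side crop shows the lid flat and shut. The wrist view shows the dial near (257,195), its white pointer from (251,170) to (257,203), and the thick zero mark at (213,185).

```bash
python3 - <<'E'
from h import *
c=camera_model('wrist');a=grab_frame('wrist');g=cv2.cvtColor(a,cv2.COLOR_RGB2GRAY)
bx=np.load('box.npz');f=lambda u,v,z:(bx['R'].T@(onz(c,u,v,z)[:2]-bx['t']))
m=np.zeros_like(g);m[160:215,240:272]=(g[160:215,240:272]>130)
n,l,st,ce=cv2.connectedComponentsWithStats(m)
for i in range(1,n):
  if st[i,4]>15:
    ys,xs=np.nonzero(l==i);P=np.array([f(u,v,136) for u,v in zip(xs,ys)],np.float32)
    vx,vy,x0,y0=cv2.fitLine(P,cv2.DIST_L2,0,.01,.01).ravel();print(st[i],P.mean(0).round(1),'bar ang box',np.degrees(np.arctan2(vy,vx)).round(1),'ends',P.min(0),P.max(0))
    print('offset of line from axis',((0-x0)*-vy+(126-y0)*vx).round(1))
# zero mark: dark pixels
m=np.zeros_like(g);m[172:202,205:222]=g[172:202,205:222]<110
ys,xs=np.nonzero(m);print('zero mark',len(xs),f(xs.mean(),ys.mean(),100).round(1))
m=((g<70)).astype(np.uint8);m[:158]=0;m[236:]=0;m[:,:226]=0;m[:,290:]=0
cn=max(cv2.findContours(m,cv2.RETR_EXTERNAL,cv2.CHAIN_APPROX_NONE)[0],key=cv2.contourArea);x,y,w,h=cv2.boundingRect(cn);print('disc',x,y,w,h,f(x,193,109).round(1),f(x+w-1,193,109).round(1))
E
```

```text
[240 160  32   9 171] [ -5.8 157. ] bar ang box 11.1 ends [-16.804443 151.08603 ] [  6.952585 160.73508 ]
offset of line from axis -31.6
[249 171  11  31 153] [ -3.5 139. ] bar ang box -69.3 ends [ -8.749398 127.375305] [  2.2315636 150.3465   ]
offset of line from axis -1.4
zero mark 47 [-38.6 126.1]
disc 229 164 58 68 [-22.8 123.2] [ 25.6 130.9]
```

Pointer axis is about 1.21 rad (69°) from zero. The zero mark is at box (-38.6, 126.1), directly in front of the axis, so it's consistent. I'll align and grip the bar.

Call:
{"api": "carry_out", "payload": {"commands": [[0, 0, -4, 0, 0.5, 5, 0.1], [0, 0, -9, 0.5, 0.7, 18, 0.1], [0, 0, -12, 0.5, 0.7, 36, 0.1], [0, 0, -12, 0.5, 0.7, 54, 0.1], [0, 0, -12, 0.5, 0.7, 68, 0.1], [0, 0, -12, 0.5, 0.7, 78, 0.1], [0, 0, -12, 0.5, 0.7, 83, 0.1], [0, 0, -12, 0.5, 0.7, 85, 0.1], [0, 0, -12, 0.5, 0.7, 85, 0.1], [0, 0, -12, 0.5, 0.7, 85, -0.2], [0, 0, -12, 0.5, 0.7, 85, -0.4], [0, 0, -12, 0.5, 0.7, 85, -0.6], [0, 0, -12, 0.5, 0.7, 85, -0.7], [0, 0, -12, 0.5, 0.7, 85, -1], [0, 0, -12, 0.5, 0.7, 85, -1], [0, 0, -12, 0.5, 0.7, 85, -1]], "force": 15}}

```text
time_s: 21.45
ee_pos: [473.0, 184.8, 113.6]
ee_rot: [179.9, 0.0, 127.6]
force: [1.5, 1.7, 0.3]
gripper_width: 14.3
gripper_force: 15.0
```

```bash
python3 -c "
from h import *
s=state();print(s['ee_rot'],s['force'],s['torque'],s['gripper_width'],s['qpos'][5]);delta(s['ee_pos'],196.6)"
```

```text
[1.79922085e+02 7.24887933e-03 1.27582067e+02] [1.51284604 1.66039873 0.28132037] [ 0.32703346 -0.36588802 -0.03979953] 14.261390995631348 -17.565438345554305
t 21.45 turn [  0.1   0.1 -69. ] shift [0. 0. 0.] w 14.3
```

Call:
{"api": "carry_out", "payload": {"commands": [[0, 0, -3, 0, 0, 0, -1], [0, 0, -8, 0, 0, 0, -1], [0, 0, -13, 0, 0, 0, -1], [0, 0, -18, 0, 0, 0, -1], [0, 0, -23, 0, 0, 0, -1], [0, 0, -28, 0, 0, 0, -1], [0, 0, -33, 0, 0, 0, -1], [0, 0, -38, 0, 0, 0, -1], [0, 0, -43, 0, 0, 0, -1], [0, 0, -48, 0, 0, 0, -1], [0, 0, -53, 0, 0, 0, -1], [0, 0, -58, 0, 0, 0, -1], [0, 0, -62, 0, 0, 0, -1], [0, 0, -66, 0, 0, 0, -1], [0, 0, -69, 0, 0, 0, -1], [0, 0, -69, 0, 0, 0, -1], [0, 0, -69, 0, 0, 0, -1], [0, 0, -69, 0, 0, 0, -1]]}}

```text
time_s: 23.25
ee_pos: [473.3, 185.7, 113.6]
ee_rot: [179.9, 0.1, -163.4]
force: [2.8, 4.8, -1.9]
gripper_width: 13.9
gripper_force: 15.0
```

Call:
{"api": "carry_out", "payload": {"commands": [[0, 0, 0, 0, 0, 0, -0.6], [0, 0, 0, 0, 0, 0, -0.4], [0, 0, 0, 0, 0, 0, -0.2], [0, 0, 0, 0, 0, 0, 0], [0, 0, 0, 0, 0, 0, 0.1], [0, 0, 0, 0, 0, 0, 0.1], [0, 0, 0, 0, 0, -8, 0.1], [0, 0, 0, 0, 0, -25, 0.1], [0, 0, 0, 0, 0, -50, 0.1], [0, 0, 0, 0, 0, -72, 0.1], [0, 0, 0, 0, 0, -85, 0.1], [0, 0, 0, 0, 0, -90, 0.1], [0, 0, 0, 0, 0, -90, 0.1], [0, 0, 0, 0, 0, -90, 0.1]]}}

```text
time_s: 24.65
ee_pos: [472.0, 184.2, 202.9]
ee_rot: [-180.0, -0.1, -163.4]
force: [0.0, 0.7, -0.2]
gripper_width: 50.0
gripper_force: 0.0
```

```bash
python3 - <<'E'
from h import *
c=camera_model('wrist');a=grab_frame('wrist');np.save('w6.npy',a)
save('w6',cv2.resize(a[80:240,150:360],(788,600),interpolation=cv2.INTER_CUBIC))
s=state();print(s['ee_pos'],s['ee_rot'],s['time_s'])
print('axis',proj(c,wb((0,126,136))),'-30',proj(c,wb((-30,126,136))), proj(c,wb((-38.6,126,100))))
E
```

```text
[471.87966772 184.1765019  202.56561894] [-1.79987492e+02 -1.06389554e-01 -1.63403890e+02] 24.7
axis (np.float64(255.98839935934987), np.float64(201.87649510006895)) -30 (np.float64(256.00705810727334), np.float64(164.30747736204825)) (np.float64(255.9865788752799), np.float64(148.03189147465505))
```

View pics/w6.png

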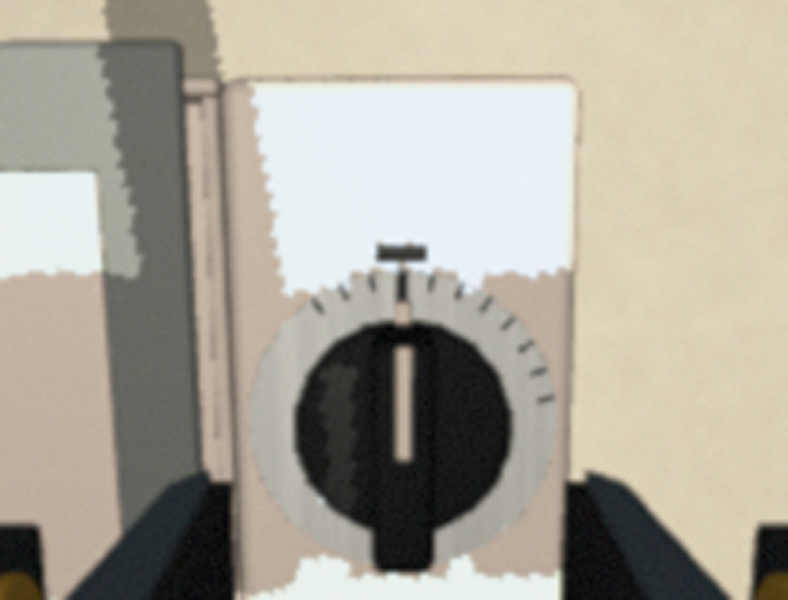

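The pointer line at (403,345–460) lies exactly on the thick long mark at (403,285), and the lid is down. The fingers touch nothing, so I'm handing in.

```bash
python3 -c "
from workcell import workorder
print(workorder.job_done())"
```

```text
the job is handed in; nothing more can be done
None
```

I set the dropper upright in the well, pressed the lid shut, turned the dial to the zero mark and handed the job in; the hand-in returned no verdict.

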